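# Centre a pot-bellied flask on a bench scale

### The job

The wobbly round-bellied flask stands off-centre on the small round pan of the bench scale, so it cannot be weighed properly. Nudge it with light taps of the fingertips against its belly until it stands upright in the middle of the pan, and leave it standing there by itself. Do not grip or lift it, do not touch its neck or cap, do not tip it or knock it off, and leave the bottle, can and jar beside the scale alone.

Things in the scene. Friction and masses are not known exactly. Their poses are not given: they have to be found in the camera images.
- flask_foot (a point): Centre of the underside of the loose flask, on its own upright axis (z). Flat foot 40 mm in diameter. The flask slides slowly with a finger that pushes its belly low (1 to 3 N) and stops when the finger stops; pushed above the belly's widest height it rocks and may fall.
- flask_belly (a point): Centre of the flask's belly at its widest height, on the axis 42 mm above its foot.
- flask_neck: Neck and black cap of the flask (rigidly part of it), 26 mm diameter neck, 32 mm diameter cap, from 80 mm to 110 mm above the foot; origin at the neck's lower end on the axis. Not to be touched.
- pan_centre (a point): Centre of the top surface of the scale's fixed round white pan, 120 mm in diameter, 8 mm thick, top 70 mm above the table and 20 mm above the scale's housing. The pan does not move. The flask starts 18 to 30 mm off this point in any direction.
- scale: Fixed grey bench scale, housing 220 mm (x, front to back) x 200 mm (y) x 50 mm high, with a dark display strip along its front (-x) edge; origin at the centre of its underside on the table, right below the pan's centre. Nothing on it rises above the pan but the flask.
- bottle: Loose green glass bottle with red cap, 56 mm diameter, 150 mm high, standing on the table beside the scale; origin at the centre of its underside. Leave alone.
- can: Loose can with a blue label, 66 mm diameter, 115 mm high, standing on the table beside the scale; origin at the centre of its underside. Leave alone.
- jar: Loose glass jar with yellow lid, 68 mm diameter, 90 mm high, standing on the table beside the scale; origin at the centre of its underside. Leave alone.
- flask: The flask: amber glass, pale paper band round the belly, black cap; 0.3 to 0.65 kg, round about its axis (yaw does not matter). Origin at the centre of its underside. Diameter 40 mm at the foot, 94 mm at 28 mm height, 100 mm at 42 mm (widest), 94 mm at 57 mm, 44 mm at 81 mm (shoulder); 110 mm high in all.

How it is judged:
By the outcome, as a careful person would: the job done as asked, in the order asked, and still so for the second after the job is handed in, with the robot touching nothing.
It also fails if it takes over 67 s, if anything falls off the work surface, if the arm or the gripper's body presses on something with over 40 N, if the wrist force passes 120 N, or if a joint passes its speed limit or range.

### The arm

A 6-joint arm with a two-finger parallel gripper is mounted at the origin on the work surface. World frame = base frame: x ahead of the robot, y to its left, z up, the work surface at z = 0. Lengths are in m, angles in rad, forces in N, time in s.
With the tool pointing down it reaches from about 0.35 to 0.725 m from the base axis. Payload 4.3 kg.
Tool frame: the origin (TCP) lies at the very end of the fingers, on their centre line; the grasp point (between the pads) lies 19 mm behind it; x points along the fingers, y is the direction in which the jaws open and shut, and the axes are right-handed (so a half turn about x gives the same grasp; the last joint's range is limited). The gripper opens to 85 mm and grips with 20 to 120 N. Pads are 22 mm wide; open, the fingers measure 114 mm over their backs; the gripper's body (76 mm by 85 mm) begins 54 mm behind the grasp point. The pads swing forward as they close: fully open they stand 13 mm farther back than shut.
Start: joints at [1.14, 0.377, 0.081, 1.274, 0, 1.46], TCP at [0.181, 0.546, 0.231] pointing down, gripper open.
Joint ranges: [-2.72, 2.72], [-0.84, 1.66], [-1.02, 1.22], [-1.77, 2.12], [-1.37, 1.28], [-3.14, 3.14]. Speed limits (rad/s): [2.57, 2.57, 3.14, 3.14, 3.14, 3.14].

### API

Orientations are given as a unit quaternion [x, y, z, w].
In Python, from cell import robot gives the robot as it stands.
- The arm moves only by the shell command python3 -m creep 'ROWS' [FORCE]. ROWS is JSON, a list that holds one entry, the list of rows, each a list of 7 numbers: the shift along the tool's x, y, z in m, then the turn, a rotation vector about the tool's x, y, z in rad, then the opening, from -1 (shut) to 1 (fully open). In form: [[[x, y, z, ax, ay, az, jaw], ...]]. A call has 1 to 8 rows; each row is the pose to reach, as a shift and turn from the pose measured when the call began, along the tool's axes at that moment; what a row does not reach only later rows make up. A row lasts 1/10 s, in which the tool goes at most 50 mm and 8.59 degrees, less where a joint would pass 70% of its speed; a pose out of reach is approached as far as the arm can. A call with a gripper value outside its range is refused whole. The fingers move at their own pace and stop on an object; FORCE is the grip in N (left out, the last holds). Time passes only in rows, so rows that repeat a pose let the fingers close. It gives the time, the measured TCP pose, the force and the opening at its end, in the units of the state.
- robot.get_obs(): the state, without advancing time (a new reading comes with each control period).
- robot.snapshot(name): name is "scene" or "top"; returns the picture (480x640x3 uint8, red, green, blue); there is no depth.
- robot.get_calibration(name): a dict with "intrinsics" (3x3 intrinsics, pixels), "k1" (the pictures are not rectified: a ray, as slopes to the right and down, at radius r is drawn at 1 + k1 r^2 times it, then the intrinsics apply), "R" (3x3) and "t" (3): a world point X has camera coordinates R X + t. Camera axes: x right, y down, z forward; pixel columns grow to the right and rows downward; lengths in m; the calibration is good to about 2 mm. A picture is of the moment at which its call begins. get_calibration takes no time and is no camera call.
- robot.finish_job(): hands the job in, once; it reports no verdict.
The state is a dict: "clock": time; "qpos": joint angles; "joint_velocities": joint speeds; "effort": joint torques, N m; "eef_pos": TCP position; "tcp_rot": TCP orientation; "wrist_force": force on the tool from outside, world axes, zero at the start; "wrist_torque": the same for the moment, N m; "gripper_width": opening from 0.0 (shut) to 1.0 (fully open).
Only numpy, scipy, OpenCV 4.12 (cv2) and the standard library are available. Lean on these libraries where they do the work, as an engineer would, in place of code of your own. Each camera call takes 0.05 s, during which the arm holds its last target.

## Working session

There is one attempt and no reset: what is moved stays moved. The work goes in short steps, Python scripts to look and compute and a shell command to move; the robot and the scene stay as the last step left them, time stands still between calls to the robot, and variables do not carry over. Pictures are saved under pics/ and viewed, and the job is handed in when it is done.

```bash
ls; mkdir -p pics
python3 - <<'E'
from cell import robot
import cv2
o=robot.get_obs()
for k,v in o.items(): print(k,v)
for n in("scene","top"):
    c=robot.get_calibration(n); print(n,c)
    cv2.imwrite(f"pics/{n}0.png",robot.snapshot(n)[:,:,::-1])
E
```

```text
pics
clock 0.0
qpos [ 1.13970945e+00  3.78079836e-01  7.95983196e-02  1.27441518e+00
 -9.61775849e-06  1.46048775e+00]
joint_velocities [0.00119846 0.00106235 0.00044054 0.00027509 0.00179284 0.001047  ]
effort [-7.41013610e-04 -4.63608849e+01  2.69871801e+01  2.08453758e-02
 -7.72893054e-05  1.55243686e-05]
eef_pos [0.18101739 0.54504937 0.23034064]
tcp_rot [ 0.11221011  0.69822612 -0.11364303  0.69783553]
wrist_force [ 0.46920178 -0.23271512 -0.54562111]
wrist_torque [-0.0535952   0.00991038 -0.00540389]
gripper_width 1.0015599387586205
scene {'intrinsics': array([[511.02980001,   0.        , 314.3125779 ],
       [  0.        , 511.02980001, 236.10342622],
       [  0.        ,   0.        ,   1.        ]]), 'k1': -0.0024031122537539356, 'R': array([[ 0.19981415,  0.97972527, -0.01458434],
       [ 0.76116195, -0.16457692, -0.62733319],
       [-0.61701442,  0.11424901, -0.77861439]]), 't': array([-0.15773488, -0.38259053,  1.31196501])}
top {'intrinsics': array([[499.08751961,   0.        , 320.90110952],
       [  0.        , 499.08751961, 241.40423922],
       [  0.        ,   0.        ,   1.        ]]), 'k1': -0.11467917340128816, 'R': array([[-0.00116227, -0.99996232, -0.00860256],
       [-0.99590382,  0.00193524, -0.09039825],
       [ 0.09041149,  0.00846225, -0.99586854]]), 't': array([0.05516177, 0.61107583, 1.10474079])}
```

View pics/scene0.png

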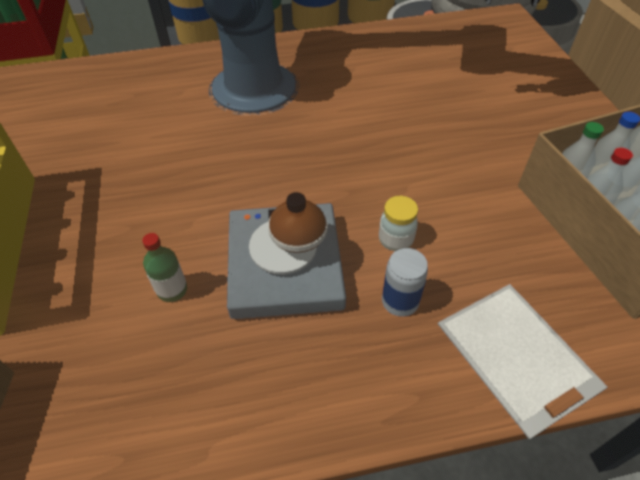

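View pics/top0.png

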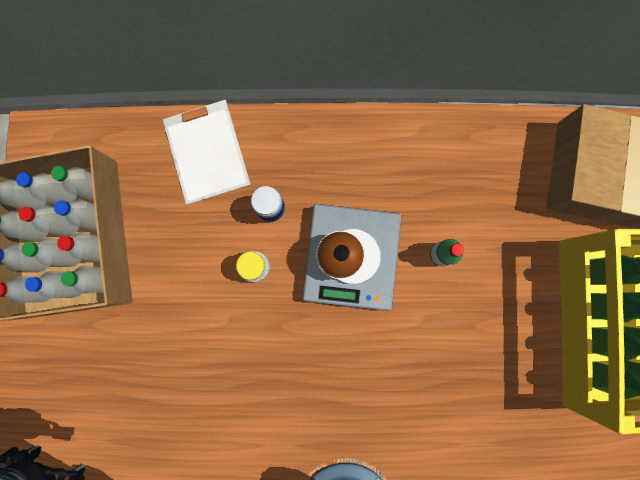

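```bash
cat > h.py <<'E'
import numpy as np, cv2
from cell import robot
from scipy.optimize import least_squares
def rays(n,uv):
    c=robot.get_calibration(n);uv=np.asarray(uv,float).reshape(-1,2);K=c["intrinsics"]
    d=(uv-K[:2,2])/np.array([K[0,0],K[1,1]]);s=d.copy()
    for _ in range(20): s=d/(1+c["k1"]*(s**2).sum(1,keepdims=True))
    D=np.c_[s,np.ones(len(s))]@c["R"]; C=-c["R"].T@c["t"]
    return C,D/np.linalg.norm(D,axis=1,keepdims=True)
def onz(n,uv,z):
    C,D=rays(n,uv); return C+D*((z-C[2])/D[:,2])[:,None]
def proj(n,X):
    c=robot.get_calibration(n);p=np.atleast_2d(X)@c["R"].T+c["t"];s=p[:,:2]/p[:,2:]
    s=s*(1+c["k1"]*(s**2).sum(1,keepdims=True));K=c["intrinsics"]
    return s*[K[0,0],K[1,1]]+K[:2,2]
def big(m,box):
    z=np.zeros_like(m);u0,v0,u1,v1=box;z[v0:v1,u0:u1]=m[v0:v1,u0:u1]
    k,l,s,c=cv2.connectedComponentsWithStats(z);
    if k<2:return z*0,None
    i=1+np.argmax(s[1:,4]);return (l==i).astype(np.uint8)*255,c[i]
def box(n):  # image window around the scale
    return (295,200,410,315) if n=="top" else (220,180,350,325)
def circ(P,r,robust=True):
    f=lambda q:np.hypot(P[:,0]-q[0],P[:,1]-q[1])-r
    s=least_squares(f,P[:,:2].mean(0),loss="soft_l1",f_scale=.001);return s.x,np.std(s.fun),np.abs(f(s.x))
def flask(n,im):
    hsv=cv2.cvtColor(im,cv2.COLOR_RGB2HSV);b=box(n)
    amb=cv2.inRange(hsv,(3,110,30),(16,255,200));amb,_=big(amb,b)
    blk=cv2.inRange(hsv,(0,0,0),(180,255,45))
    x,y,w,h=cv2.boundingRect(amb)
    cap,cc=big(blk,(x-5,max(y-25,0),x+w+5,y+h))
    return amb,cap,cc
E
python3 - <<'E'
from h import *
for n in("scene","top"):
    im=cv2.imread(f"pics/{n}0.png")[:,:,::-1].copy()
    amb,cap,cc=flask(n,im)
    print(n,"amber",cv2.boundingRect(amb),"cap",cc,cv2.boundingRect(cap),"cap@.18",onz(n,cc,.18))
    hsv=cv2.cvtColor(im,cv2.COLOR_RGB2HSV)
    w,_=big(cv2.inRange(hsv,(0,0,175),(180,70,255)),box(n))
    o=im.copy();o[w>0]=(0,255,0);o[amb>0]=(0,0,255);o[cap>0]=(255,0,0)
    u0,v0,u1,v1=box(n);cv2.imwrite(f"pics/m_{n}.png",cv2.resize(np.hstack([im[v0:v1,u0:u1],o[v0:v1,u0:u1]])[:,:,::-1],None,fx=3,fy=3,interpolation=0))
    m=w;cs=max(cv2.findContours(m,cv2.RETR_EXTERNAL,cv2.CHAIN_APPROX_NONE)[0],key=len)[:,0].astype(float)
    far=cv2.distanceTransform(255-amb,cv2.DIST_L2,5)
    print(len(cs)); k=far[cs[:,1].astype(int),cs[:,0].astype(int)]>6
    P=onz(n,cs[k],.07);q,s,_=circ(P,.06);print("pan",q,s,k.sum())
E
```

```text
scene amber (220, 180, 130, 145) cap [297.07594937 206.79746835] (289, 202, 15, 9) cap@.18 [[0.59337551 0.01486364 0.18      ]]
140
pan [ 0.57104753 -0.00987658] 0.014754178157409772 120
top amber (295, 200, 115, 115) cap [338.79057592 293.67539267] (319, 286, 40, 17) cap@.18 [[0.49509056 0.01820612 0.18      ]]
362
pan [ 0.57645573 -0.01510096] 0.017455510017100478 247
```

```bash
ls pics
```

```text
m_scene.png
m_top.png
scene0.png
top0.png
```

View pics/m_top.png

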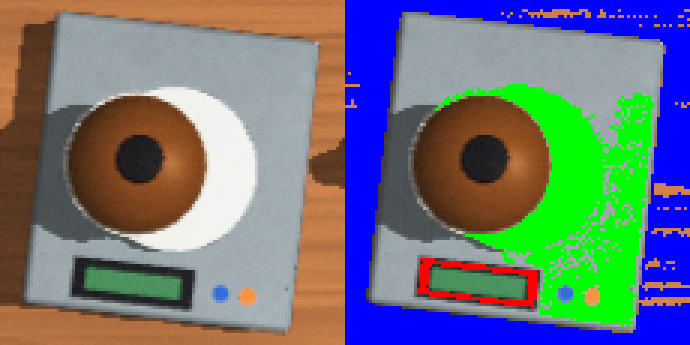

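View pics/m_scene.png

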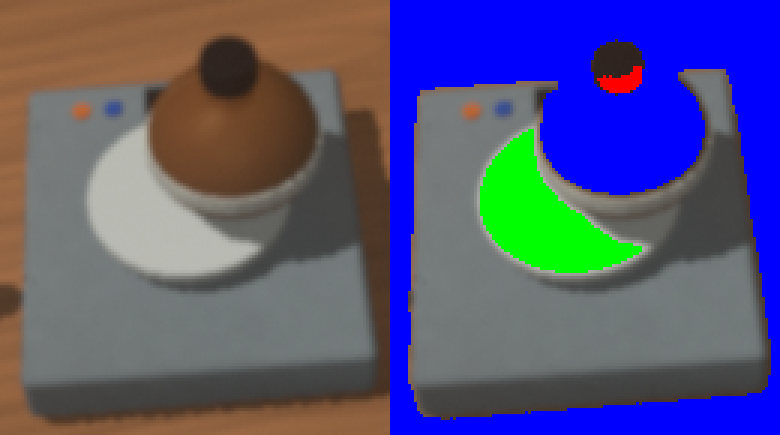

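```bash
cat >> h.py <<'E'
def measure(n,im,save=None,pan=True,fl=None):
    """fl: approx flask centre pixel for windowing"""
    hsv=cv2.cvtColor(im,cv2.COLOR_RGB2HSV)
    # housing+things window: inside housing top polygon
    poly=proj(n,np.array([[.56+a,b-.013,.05] for a,b in((-.13,-.12),(-.13,.12),(.13,.12),(.13,-.12))]))
    r={}
    notgrey=cv2.inRange(hsv,(2,105,25),(18,255,230))
    u,v=fl; R=26 if n=="top" else 32
    win=(int(u-R),int(v-R),int(u+R),int(v+R))
    # a closed disc of amber: open to drop thin links to the wood
    a=cv2.morphologyEx(notgrey,cv2.MORPH_OPEN,np.ones((5,5),np.uint8));amb,_=big(a,win)
    cap,cc=big(cv2.inRange(hsv,(0,0,0),(180,255,75)),(int(u-14),int(v-40 if n=="scene" else v-14),int(u+14),int(v+14 if n=="top" else v-10)))
    r["cap"]=cc
    r["amb"]=cv2.boundingRect(amb)
    if n=="top":
        h=cv2.bitwise_or(amb,cap);c=max(cv2.findContours(h,cv2.RETR_EXTERNAL,cv2.CHAIN_APPROX_NONE)[0],key=len)
        r["disc"]=cv2.minEnclosingCircle(c);r["ell"]=cv2.fitEllipse(c)
    w,_=big(cv2.inRange(hsv,(0,0,222 if n=="top" else 150),(180,60,255)),box(n))
    c=max(cv2.findContours(w,cv2.RETR_EXTERNAL,cv2.CHAIN_APPROX_NONE)[0],key=len)[:,0].astype(float)
    P=onz(n,c,.07);hull=cv2.convexHull(P[:,:2].astype(np.float32))[:,0]
    r["panpts"]=P
    q=None
    k=np.ones(len(P),bool)
    for _ in range(15):
        q,s,_=circ(P[k],.0595);res=np.hypot(*(P[:,:2]-q).T)-.0595;kk=np.abs(res)<.003
        if (kk==k).all():break
        k=kk
    r["pan"]=(q,s,k.sum(),len(P))
    if save:
        o=im.copy();o[w>0]=(0,255,0);o[amb>0]=(0,0,255);o[cap>0]=(255,0,0)
        th=np.linspace(0,6.28,80);X=np.c_[q[0]+.06*np.cos(th),q[1]+.06*np.sin(th),.07+0*th]
        for p in proj(n,X):o[int(round(p[1])),int(round(p[0]))]=(255,0,255)
        u0,v0,u1,v1=box(n);cv2.imwrite(save,cv2.resize(np.hstack([im[v0:v1,u0:u1],o[v0:v1,u0:u1]])[:,:,::-1],None,fx=3,fy=3,interpolation=0))
    return r
E
python3 - <<'E'
from h import *
for n,f in("scene",(297,230)),("top",(341,255)):
    im=cv2.imread(f"pics/{n}0.png")[:,:,::-1].copy()
    r=measure(n,im,f"pics/m2_{n}.png",fl=f)
    print(n,"cap",r["cap"],onz(n,r["cap"],.18),"amb",r["amb"],r.get("disc"),r.get("ell"),"pan",r["pan"])
    if n=="top":
        print("belly",onz(n,r["disc"][0],.115),onz(n,r["ell"][0],.115))
E
```

```text
scene cap [295.93081761 202.58805031] [[0.58411091 0.0146972  0.18      ]] amb (265, 198, 64, 47) None None pan (array([ 0.57454581, -0.01256753]), np.float64(0.0006980386316068718), np.int64(97), 160)
top cap [341.03045685 252.56852792] [[0.5753129  0.01350612 0.18      ]] amb (318, 232, 45, 45) ((340.21728515625, 254.20973205566406), 22.973356246948242) ((340.14166259765625, 254.19593811035156), (44.535118103027344, 44.692466735839844), 148.17979431152344) pan (array([ 0.57578202, -0.01376007]), np.float64(0.0009405687410434338), np.int64(102), 166)
belly [[0.576313   0.01314791 0.115     ]] [[0.57634219 0.01330578 0.115     ]]
```

View pics/m2_top.png

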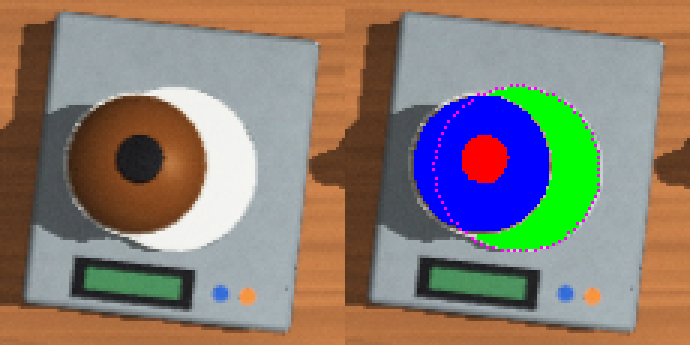

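View pics/m2_scene.png

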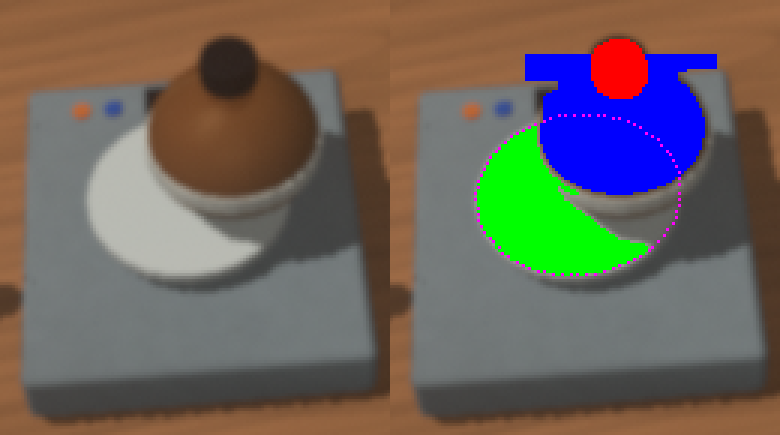

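```bash
cat >> h.py <<'E'
from scipy.spatial.transform import Rotation as Ro
def goal(tilt_deg,az_deg,ysign=1):
    """finger direction: down, leaning so tip goes toward azimuth az (push direction); jaws across it"""
    t,a=np.radians([tilt_deg,az_deg]);p=np.array([np.cos(a),np.sin(a),0])
    x=np.sin(t)*p-np.cos(t)*np.array([0,0,1.]);y=ysign*np.cross([0,0,1.],p);return np.c_[x,y,np.cross(x,y)]
def delta(P,Rg=None):
    o=robot.get_obs();R0=Ro.from_quat(o["tcp_rot"]).as_matrix();
    s=R0.T@(np.array(P)-o["eef_pos"]);rv=np.zeros(3) if Rg is None else Ro.from_matrix(R0.T@Rg).as_rotvec()
    print("shift",s.round(4),"turn",rv.round(4),"deg",np.degrees(np.linalg.norm(rv)).round(1));return s,rv
E
python3 - <<'E'
from h import *
im=cv2.imread("pics/top0.png")[:,:,::-1]
print("jar",onz("top",(252,266),.09),"can",onz("top",(267,203),.115),"bottle",onz("top",(457,250),.15))
print(Ro.from_quat(robot.get_obs()["tcp_rot"]).as_matrix().round(3))
for s in (1,-1): print(s); delta([.576,.12,.25],goal(30,-90,s))
E
```

```text
jar [[0.55289027 0.20139495 0.09      ]] can [[0.68504549 0.16739811 0.115     ]] bottle [[ 0.58198725 -0.22358024  0.15      ]]
[[-0.001  0.315  0.949]
 [-0.002  0.949 -0.315]
 [-1.    -0.002 -0.   ]]
1
shift [-0.0191 -0.2789  0.5088] turn [ 1.2201 -0.452  -0.3252] deg 76.8
-1
shift [-0.0191 -0.2789  0.5088] turn [-1.8425  0.3543 -0.4926] deg 111.1
```

```bash
python3 -m creep '[[[-0.0015,-0.022,0.042,0.097,-0.036,-0.026,0],[-0.003,-0.044,0.084,0.194,-0.072,-0.052,0],[-0.0045,-0.066,0.126,0.291,-0.108,-0.078,0],[-0.006,-0.088,0.168,0.388,-0.144,-0.104,0],[-0.0075,-0.11,0.21,0.485,-0.18,-0.13,0],[-0.009,-0.132,0.252,0.582,-0.216,-0.156,0],[-0.0105,-0.154,0.294,0.679,-0.252,-0.182,0],[-0.012,-0.176,0.336,0.776,-0.288,-0.208,0]]]' 20
python3 - <<'E'
from h import *
print(robot.get_obs()["qpos"]);delta([.576,.12,.25],goal(30,-90,1))
E
```

```text
clock: 0.9
eef_pos: [0.4452, 0.2706, 0.2425]
tcp_rot: [0.279, 0.506, -0.454, 0.679]
wrist_force: [0.6, -0.3, -0.1]
gripper_width: 0.499
[ 0.61369936  0.39479719  0.08407115  1.39707277 -0.32247533  1.74436853]
shift [0.0533 0.0518 0.1853] turn [ 0.4408 -0.162  -0.1161] deg 27.7
```

```bash
python3 -m creep '[[[0.011,0.01,0.037,0.088,-0.032,-0.023,0],[0.021,0.02,0.074,0.176,-0.065,-0.046,0],[0.032,0.031,0.111,0.265,-0.097,-0.07,0],[0.043,0.041,0.148,0.353,-0.13,-0.093,0],[0.053,0.052,0.185,0.441,-0.162,-0.116,0],[0.053,0.052,0.185,0.441,-0.162,-0.116,0]]]'
python3 - <<'E'
from h import *
print(robot.get_obs()["qpos"]);delta([.576,.12,.25],goal(30,-90,1));delta([.576,.10,.095],goal(30,-90,1))
E
```

```text
clock: 1.5
eef_pos: [0.5782, 0.117, 0.2483]
tcp_rot: [-0.354, -0.352, 0.615, -0.611]
wrist_force: [-0.5, 0.9, -0.3]
gripper_width: 0.505
[ 0.34128349  0.58401576  0.33868355  1.52133664 -0.49116365  1.96738669]
shift [-0.003  -0.0022 -0.0017] turn [-0.005   0.0022  0.0039] deg 0.4
shift [ 0.1411 -0.002  -0.0622] turn [-0.005   0.0022  0.0039] deg 0.4
```

```bash
python3 - <<'E'
from h import *
delta([.576,.105,.083],goal(30,-90,1))
E
python3 -m creep '[[[0.04,-0.0005,-0.015,0,0,0,0],[0.08,-0.001,-0.03,0,0,0,0],[0.115,-0.0015,-0.046,0,0,0,0],[0.135,-0.002,-0.06,-0.005,0.002,0.004,0]]]'
python3 - <<'E'
from h import *
delta([.576,.105,.083],goal(30,-90,1))
E
```

```text
shift [ 0.149  -0.002  -0.0725] turn [-0.005   0.0022  0.0039] deg 0.4
clock: 1.9
eef_pos: [0.5735, 0.1004, 0.098]
tcp_rot: [-0.352, -0.355, 0.613, -0.612]
wrist_force: [-0.9, -0.1, -0.1]
gripper_width: 0.499
shift [ 0.0107  0.0025 -0.0114] turn [0.0024 0.0008 0.0042] deg 0.3
```

```bash
python3 -m creep '[[[0.0055,0.0012,-0.005,0,0,0,0],[0.011,0.0025,-0.009,0.002,0.001,0.004,0],[0.011,0.0025,-0.009,0.002,0.001,0.004,0]]]'
python3 - <<'E'
from h import *
o=robot.get_obs();print(o["clock"],o["eef_pos"],o["wrist_force"])
for n in("scene","top"): cv2.imwrite(f"pics/{n}1.png",robot.snapshot(n)[:,:,::-1])
E
```

```text
clock: 2.2
eef_pos: [0.5761, 0.1032, 0.084]
tcp_rot: [0.353, 0.354, -0.612, 0.613]
wrist_force: [-0.3, -0.0, 0.2]
gripper_width: 0.501
2.2 [0.57610654 0.10317874 0.0839942 ] [-0.26796727 -0.01583868  0.16519766]
```

Run:
```python
import cv2,numpy as np
a=cv2.imread("pics/scene1.png")[150:330,200:440];b=cv2.imread("pics/top1.png")[170:350,220:460]
cv2.imwrite("pics/c1.png",cv2.resize(np.hstack([a,b]),(800,300)))
```

```text
(no output)
```

View pics/c1.png

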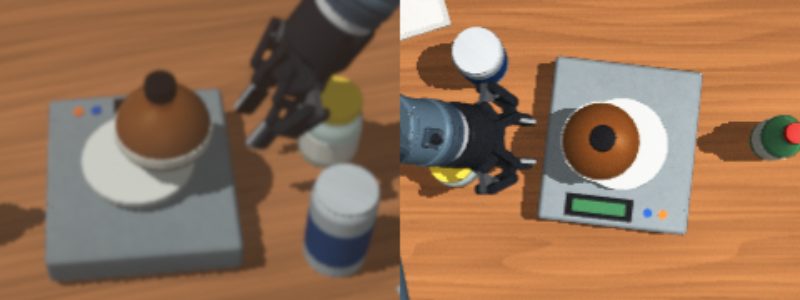

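```bash
python3 -m creep '[[[0.003,0,0.0052,0,0,0,0],[0.006,0,0.0104,0,0,0,0],[0.009,0,0.0156,0,0,0,0],[0.011,0,0.019,0,0,0,0],[0.0125,0,0.0217,0,0,0,0],[0.0135,0,0.0234,0,0,0,0],[0.014,0,0.0242,0,0,0,0],[0.0145,0,0.025,0,0,0,0]]]'
python3 - <<'E'
from h import *
o=robot.get_obs();print(o["clock"],o["eef_pos"],o["wrist_force"])
im=robot.snapshot("top");cv2.imwrite(f"pics/top2.png",im[:,:,::-1])
r=measure("top",im,"pics/m3.png",fl=(341,255));print(r["cap"],r["ell"],r["pan"])
E
```

```text
clock: 3.1
eef_pos: [0.577, 0.0743, 0.0851]
tcp_rot: [0.354, 0.353, -0.612, 0.613]
wrist_force: [0.5, 0.7, 0.4]
gripper_width: 0.503
3.1 [0.57695484 0.07431335 0.0851372 ] [0.45367112 0.73043159 0.41248837]
[340.92708333 252.50520833] ((340.1282043457031, 254.2015838623047), (44.57830047607422, 44.67884826660156), 143.62716674804688) (array([ 0.57570754, -0.01456141]), np.float64(0.0008658002386122113), np.int64(110), 173)
```

View pics/m3.png

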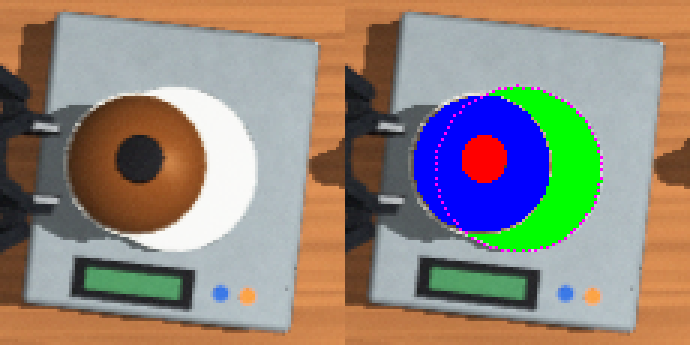

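```bash
python3 -m creep '[[[0.001,0,0.0017,0,0,0,0],[0.002,0,0.0035,0,0,0,0],[0.003,0,0.0052,0,0,0,0],[0.004,0,0.0069,0,0,0,0],[0.005,0,0.0087,0,0,0,0],[0.006,0,0.0104,0,0,0,0],[0.007,0,0.0121,0,0,0,0],[0.0075,0,0.013,0,0,0,0]]]'
python3 - <<'E'
from h import *
o=robot.get_obs();print(o["clock"],o["eef_pos"],o["wrist_force"])
im=robot.snapshot("top");cv2.imwrite(f"pics/top3.png",im[:,:,::-1])
r=measure("top",im,"pics/m4.png",fl=(343,255));print(r["cap"],r["ell"],r["pan"],onz("top",r["cap"],.18),onz("top",r["ell"][0],.115))
E
```

```text
clock: 3.95
eef_pos: [0.5768, 0.0593, 0.085]
tcp_rot: [0.354, 0.354, -0.612, 0.613]
wrist_force: [0.5, 0.5, 0.9]
gripper_width: 0.5
3.95 [0.57677846 0.05928962 0.08502291] [0.50841005 0.51916163 0.90348003]
[341.34170854 252.41708543] ((340.6865234375, 254.08529663085938), (44.50576400756836, 44.90419387817383), 110.42484283447266) (array([ 0.5757459 , -0.01459979]), np.float64(0.0008734016431224485), np.int64(106), 172) [[0.57560908 0.01289487 0.18      ]] [[0.57657157 0.01216636 0.115     ]]
```

View pics/m4.png

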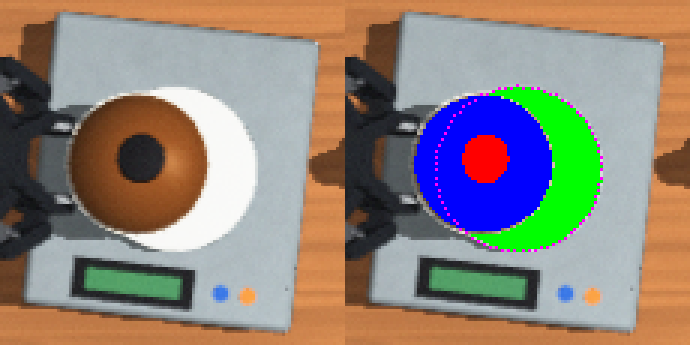

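```bash
python3 -m creep '[[[0.001,0,0.0017,0,0,0,0],[0.002,0,0.0035,0,0,0,0],[0.003,0,0.0052,0,0,0,0],[0.004,0,0.0069,0,0,0,0],[0.005,0,0.0087,0,0,0,0],[0.006,0,0.0104,0,0,0,0],[0.007,0,0.0121,0,0,0,0],[0.0072,0,0.0125,0,0,0,0]]]'
python3 - <<'E'
from h import *
o=robot.get_obs();print(o["clock"],o["eef_pos"],o["wrist_force"])
im=robot.snapshot("top");cv2.imwrite(f"pics/top4.png",im[:,:,::-1])
cv2.imwrite("pics/scene4.png",robot.snapshot("scene")[150:330,200:440,::-1])
r=measure("top",im,"pics/m5.png",fl=(348,255));print(r["cap"],r["ell"],r["pan"],onz("top",r["cap"],.18),onz("top",r["ell"][0],.115))
E
```

```text
clock: 4.8
eef_pos: [0.5768, 0.0445, 0.085]
tcp_rot: [0.354, 0.353, -0.612, 0.613]
wrist_force: [-0.1, 1.0, -0.4]
gripper_width: 0.499
4.8 [0.57678609 0.04445619 0.08503362] [-0.07377207  1.03994374 -0.3553983 ]
[348.96 252.12] ((347.7834167480469, 253.93495178222656), (44.47352981567383, 44.67068099975586), 151.52642822265625) (array([ 0.57564544, -0.01461085]), np.float64(0.0008983157928551681), np.int64(106), 178) [[ 0.57616266 -0.00203801  0.18      ]] [[ 0.57685669 -0.00266474  0.115     ]]
```

View pics/m5.png

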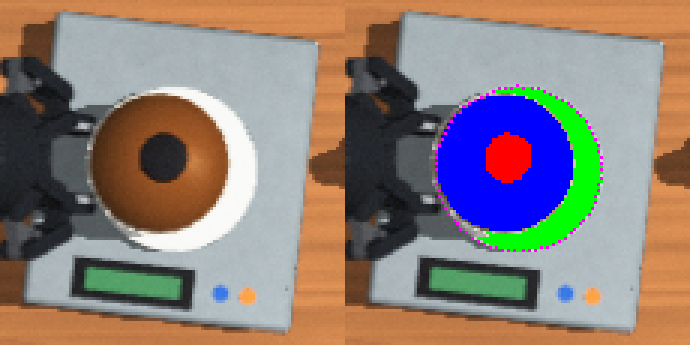

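View pics/scene4.png

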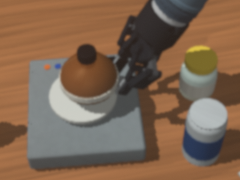

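```bash
python3 -m creep '[[[0.001,0,0.0017,0,0,0,0],[0.002,0,0.0035,0,0,0,0],[0.003,0,0.0052,0,0,0,0],[0.004,0,0.0069,0,0,0,0],[0.0045,0,0.0078,0,0,0,0],[0.0045,0,0.0078,0,0,0,0]]]'
python3 - <<'E'
from h import *
o=robot.get_obs();print(o["clock"],o["eef_pos"],o["wrist_force"])
im=robot.snapshot("top");cv2.imwrite(f"pics/top5.png",im[:,:,::-1])
r=measure("top",im,"pics/m6.png",fl=(352,255));print(r["cap"],r["ell"],r["pan"],onz("top",r["cap"],.18),onz("top",r["ell"][0],.115))
im=robot.snapshot("scene");cv2.imwrite(f"pics/scene5.png",im[:,:,::-1])
r=measure("scene",im,"pics/m7.png",fl=(287,234));print(r["cap"],r["pan"],onz("scene",r["cap"],.175))
E
```

```text
clock: 5.5
eef_pos: [0.5767, 0.0353, 0.0851]
tcp_rot: [0.354, 0.353, -0.612, 0.613]
wrist_force: [0.1, 0.1, -0.3]
gripper_width: 0.497
5.5 [0.57672625 0.03528652 0.08508206] [ 0.11213655  0.12869563 -0.32604286]
[353.57575758 252.05555556] ((352.13214111328125, 253.93959045410156), (44.48253631591797, 44.82923889160156), 131.2656707763672) (array([ 0.57532535, -0.01469678]), np.float64(0.0010230945804609191), np.int64(121), 200) [[ 0.57627061 -0.01108695  0.18      ]] [[ 0.57682823 -0.01175371  0.115     ]]
[281.08       205.23666667] (array([ 0.57466942, -0.01406919]), np.float64(0.0008253944119162056), np.int64(88), 173) [[ 0.58012875 -0.00892586  0.175     ]]
```

View pics/m6.png

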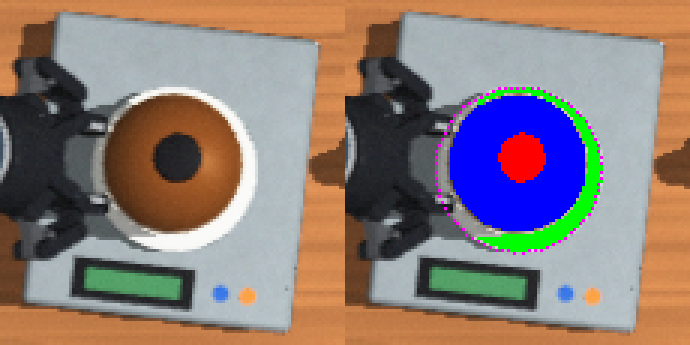

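View pics/m7.png

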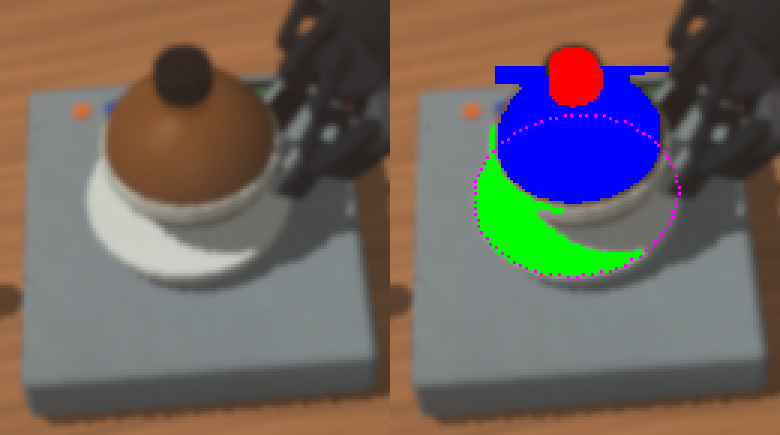

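```bash
python3 -m creep '[[[0.0005,0,0.0009,0,0,0,0],[0.001,0,0.0017,0,0,0,0],[0.0015,0,0.0026,0,0,0,0],[0.0015,0,0.0026,0,0,0,0]]]'; python3 -m creep '[[[-0.005,0,-0.0087,0,0,0,0],[-0.015,0,-0.026,0,0,0,0],[-0.03,0,-0.052,0,0,0,0],[-0.03,0,-0.052,0,0,0,0]]]';python3 - <<'E'
from h import *
o=robot.get_obs();print(o["clock"],o["eef_pos"],o["wrist_force"])
im=robot.snapshot("top");cv2.imwrite(f"pics/top6.png",im[:,:,::-1])
r=measure("top",im,"pics/m8.png",fl=(353,255));print(r["cap"],r["ell"],r["pan"],onz("top",r["cap"],.18),onz("top",r["ell"][0],.115))
im=robot.snapshot("scene");cv2.imwrite(f"pics/scene6.png",im[:,:,::-1])
r=measure("scene",im,"pics/m9.png",fl=(285,234));print(r["cap"],r["pan"],onz("scene",r["cap"],.175))
E
```

```text
clock: 6.0
eef_pos: [0.5767, 0.0323, 0.0851]
tcp_rot: [0.354, 0.353, -0.612, 0.613]
wrist_force: [-0.5, 1.7, -0.2]
gripper_width: 0.502
clock: 6.4
eef_pos: [0.577, 0.0956, 0.0849]
tcp_rot: [0.354, 0.354, -0.611, 0.614]
wrist_force: [0.3, -0.7, 0.1]
gripper_width: 0.499
6.4 [0.57699279 0.0955778  0.08492493] [ 0.2651811  -0.74865855  0.12735509]
[355.05527638 252.15075377] ((353.6144714355469, 253.94528198242188), (44.579681396484375, 44.832088470458984), 98.76953125) (array([ 0.57487839, -0.01402636]), np.float64(0.0012391099267150137), np.int64(139), 202) [[ 0.57607758 -0.01398638  0.18      ]] [[ 0.57680982 -0.01485221  0.115     ]]
[279.2006689  205.61538462] (array([ 0.57462372, -0.01385225]), np.float64(0.0008476907317038842), np.int64(87), 183) [[ 0.58029608 -0.01199402  0.175     ]]
```

View pics/m8.png

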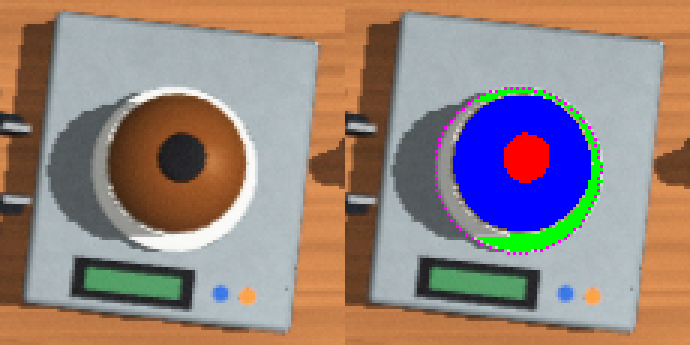

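View pics/m9.png

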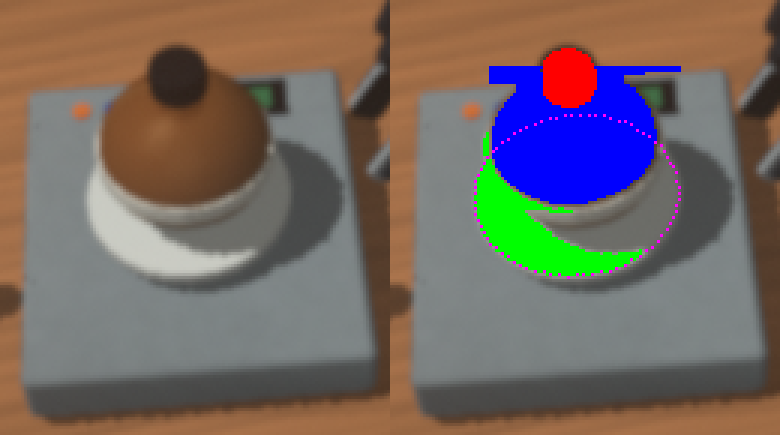

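Run:
```python
from h import *
from scipy.ndimage import map_coordinates
print("cams",rays("top",[[0,0]])[0],rays("scene",[[0,0]])[0])
print("amber ring@.127",onz("top",(353.61,253.945),.127))
rs=np.arange(.050,.0685,.0005)
for n,fs in("top",(0,3,6)),("scene",(0,4,6)):
  for f in fs:
    if n=="scene" and f==4: continue
    g=cv2.imread(f"pics/{n}{f}.png",0).astype(float);g=cv2.GaussianBlur(g,(3,3),0)
    q=np.array([.5755,-.014])
    for _ in range(4):
        pts=[];
        for a in np.arange(0,2*np.pi,np.pi/60):
            X=np.c_[q[0]+rs*np.cos(a),q[1]+rs*np.sin(a),.07+0*rs];p=proj(n,X)
            I=map_coordinates(g,[p[:,1],p[:,0]],order=1);d=-(I[4:]-I[:-4])
            i=d.argmax()
            if d[i]>18 and 0<i<len(d)-1:pts.append(X[i+2])
        P=np.array(pts);k=np.ones(len(P),bool)
        for _ in range(10):
            s,sd,_=circ(P[k],.06);k=np.abs(np.hypot(*(P[:,:2]-s).T)-.06)<.002
        q=s
    print(n,f,"pan",q,k.sum(),len(P),np.std(np.hypot(*(P[k][:,:2]-q).T)))
    az=np.degrees(np.arctan2(P[k][:,1]-q[1],P[k][:,0]-q[0]));print(np.histogram(az,8,(-180,180))[0])
# housing top outline, top view
im=cv2.imread("pics/top6.png");hsv=cv2.cvtColor(im,cv2.COLOR_BGR2HSV)
m,_=big(cv2.morphologyEx(cv2.inRange(hsv,(0,0,60),(180,70,255)),cv2.MORPH_OPEN,np.ones((3,3))),box("top"))
m=cv2.morphologyEx(m,cv2.MORPH_CLOSE,np.ones((9,9)));
c=max(cv2.findContours(m,0,1)[0],key=cv2.contourArea);W=onz("top",c[:,0],.05)[:,:2].astype(np.float32)
print("housing rect",cv2.minAreaRect(W))
```

```text
cams [0.5087556  0.04462852 1.15589132] [ 1.13223235 -0.05831942  0.77920264]
amber ring@.127 [[ 0.57602586 -0.01415725  0.127     ]]
top 0 pan [ 0.57581421 -0.01473636] 79 81 0.000546476263749854
[15 16 15 15  6  0  0 12]
top 3 pan [ 0.57569292 -0.01519978] 78 79 0.0006048301603272275
[15 15 15 16  5  0  0 12]
top 6 pan [ 0.57581532 -0.01559503] 120 120 0.0005039866654063981
[15 15 14 15 15 15 16 15]
scene 0 pan [ 0.57544908 -0.01259344] 58 58 0.0003753743019608544
[ 0 15 15 15 13  0  0  0]
scene 6 pan [ 0.57547711 -0.01257346] 50 50 0.0004053784298569282
[ 0  9 16 15 10  0  0  0]
housing rect ((0.575260579586029, -0.014636784791946411), (0.19879545271396637, 0.218730166554451), 83.31180572509766)
```

```bash
python3 -m creep '[[[-0.03,0,0,0,0,0,0],[-0.06,0,0,0,0,0,0],[-0.1,0,0,0,0,0,0],[-0.13,0,0.03,0,0,0,0],[-0.13,0,0.03,0,0,0,0]]]'
python3 - <<'E'
from h import *
o=robot.get_obs();print(o["clock"],o["eef_pos"],o["wrist_force"])
im=robot.snapshot("top");cv2.imwrite("pics/top7.png",im[:,:,::-1])
sc=robot.snapshot("scene");cv2.imwrite("pics/scene7.png",sc[:,:,::-1])
r=measure("top",im,fl=(353,255));print(r["cap"],onz("top",r["cap"],.18),onz("top",r["ell"][0],.127))
a=cv2.imread("pics/scene0.png")[:,:,::-1]
for nm,b in(("can+jar",(375,190,435,320)),("bottle",(135,230,195,305))):
    u0,v0,u1,v1=b;print(nm,np.abs(a[v0:v1,u0:u1].astype(int)-sc[v0:v1,u0:u1]).max(2).mean())
E
```

```text
clock: 7.0
eef_pos: [0.5794, 0.1315, 0.2189]
tcp_rot: [0.357, 0.351, -0.61, 0.615]
wrist_force: [0.4, 0.3, 0.6]
gripper_width: 0.499
7.0 [0.57939278 0.13151741 0.21893494] [0.35730618 0.28578345 0.56633271]
[355.06965174 252.14925373] [[ 0.57608047 -0.01401459  0.18      ]] [[ 0.5760281  -0.01440474  0.127     ]]
can+jar 10.267564102564103
bottle 9.13888888888889
```

View pics/scene7.png

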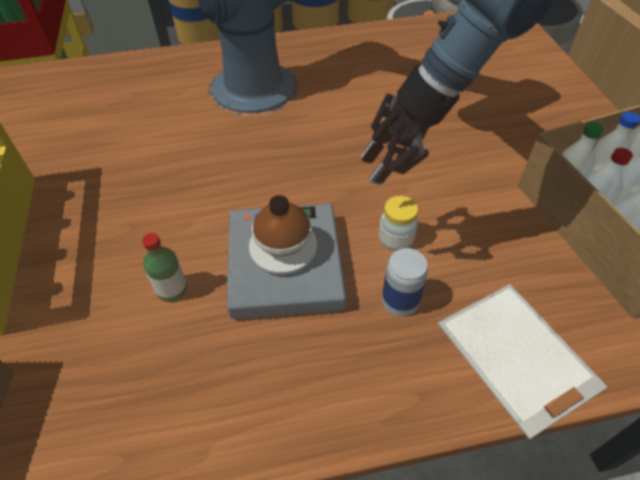

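The flask stands upright at about (280, 228), in the middle of the pan. The bottle at (165, 268), the can at (405, 282) and the jar at (400, 222) are where they started, and the gripper is clear of everything.

```bash
python3 -c "
from cell import robot
print(robot.finish_job())"
```

```text
the job is handed in; nothing more can be done
None
```

The flask now stands upright and free in the middle of the pan, and I handed the job in at about 7 s of the 67 s allowed. I set the fingertips half open, leaned 30° so they met the belly below its widest height. I then nudged the flask about 27 mm in −y in four short, slow pushes and backed away upward.

- **Centring:** the top view puts the flask axis at (0.576, −0.014). Its estimates of the pan centre range from (0.575, −0.014) to (0.576, −0.0156), so the flask is within about 1.5 mm of centre.
- **Camera disagreement:** the scene view puts the pan about 2–3 mm off in y from the top view's edge fit, close to the calibration error. Its cap point reads about 0.6 mm from the pan in y. In x it reads about 5 mm off, because I assumed a height for the cap; I relied on the top view for x.
- **Upright:** the cap and the belly ring lie on the same vertical axis within 0.5 mm. The position did not change after I withdrew.
- **Force:** the wrist force read no more than about 1.7 N at the end of each push.
- **Bottle, can and jar:** they look unmoved in the last picture. My pixel comparison showed a mean difference of 9–10 grey levels both near the can and jar and near the bottle. I took that as noise and shadow, so the comparison alone does not prove they stayed still.

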